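# Eject a pressed cup from its die and set it on the banding wheel

### The arm

A 6-joint arm with a two-finger parallel gripper is mounted at the origin on the work surface. World frame = base frame: x ahead of the robot, y to its left, z up, the work surface at z = 0. Lengths are in mm, angles in degrees, forces in N, time in s.
With the tool pointing down it reaches from about 350 to 850 mm from the base axis. Payload 8.1 kg.
Tool frame: the origin (TCP) lies at the very end of the fingers, on their centre line; the grasp point (between the pads) lies bot.grip_point_offset behind it (bot.grip_point_offset is the distance from the TCP to the grasp point, in mm); y points along the fingers, z is the direction in which the jaws open and shut, and the axes are right-handed (so a half turn about y gives the same grasp; the last joint's range is limited). The gripper opens to 85 mm and grips with 20 to 120 N. Pads are 22 mm wide; open, the fingers measure 114 mm over their backs; the gripper's body (76 mm by 85 mm) begins 54 mm behind the grasp point. The pads swing forward as they close: fully open they stand 13 mm farther back than shut.
Start: joints at [69.763, 7.471, 85.268, -0, 87.261, -4.893], TCP at [158.744, 578.624, 231.292] pointing down, gripper open.
Joint ranges: [-169.43, 169.43], [-51.17, 129.36], [1.28, 143.12], [-76.62, 256.62], [0, 156.53], [-152.29, 152.29]. Speed limits (degrees/s): [136.94, 136.94, 159.86, 180, 180, 180].

### API

Orientations are given as a 3x3 rotation matrix whose columns are the frame's x, y, z axes.
In Python, from cell import bot gives the robot as it stands. The module is installed in compiled form; this text tells all that it offers.
- The arm moves only by the tool jog_arm, never from a script. Its argument "increments" is a list of rows, each a list of 4 numbers: the shift along the tool's x, y, z in cm, then the turn about the tool's y in degrees. In form: [[tx, ty, tz, yaw], ...]. A call has 1 to 8 rows; each row shifts and turns the commanded pose from where the row before left it, along the tool's axes as they then stand; what a row does not reach is not made up. A row lasts 1/12 s, in which the tool goes at most 41.7 mm and 7.16 degrees, less where a joint would pass 70% of its speed; a pose out of reach is approached as far as the arm can. A call is refused whole if a number of a shift passes 4.17 or a number of a turn 7.16, either way. A call with a gripper value outside its range is refused whole. "claw" is the finger opening in cm, from 0 to 8.54, set as the call begins (left out, the last holds). The fingers move at their own pace and stop on an object; the grip force is fixed at half the most. Time passes only in rows, so rows that do not move let the fingers close. It gives the time, the measured TCP pose, the force and the opening at its end, in the units of the state.
- bot.sense(): the state, without advancing time (a new reading comes with each control period).
- bot.read_camera(name): name is "scene" or "top" or "wrist"; returns (picture, depth): 420x560x3 uint8, blue, green, red; 420x560 float32, mm along the optical axis (not along the pixel's ray), 0 where there is no reading.
- bot.camera_model(name): a dict with "fx", "fy", "cx", "cy" (pixels), "position" and "rotation" of the camera in the world. Camera axes: x right, y down, z forward; pixel columns grow to the right and rows downward; lengths in mm; the calibration is good to about 2 mm. A picture is of the moment at which its call begins: read the wrist's pose just before it. camera_model takes no time and is no camera call; for the wrist camera it gives the pose at the moment of the call.
- bot.sign_off(): hands the job in, once; it reports no verdict.
The state is a dict: "time_s": time; "joint_positions": joint angles; "dq": joint speeds; "joint_efforts": joint torques, N m; "position": TCP position; "orientation": TCP orientation; "wrist_force": force on the tool from outside, world axes, zero at the start; "wrist_torque": the same for the moment, N m; "opening": opening from 0.0 (shut) to 1.0 (fully open).
Only numpy, scipy, OpenCV 4.12 (cv2) and the standard library are available. Lean on these libraries where they do the work, as an engineer would, in place of code of your own. Each camera call takes 0.05 s, during which the arm holds its last target. There are 200 camera calls.

### The job

Press the die's red lever fully down so that the terracotta cup rises out of its pocket, then lift the cup straight up off the steel core inside it, leaving the core sitting in the die. Set the cup down, still mouth down and without dropping it, in the middle of the blue banding wheel and let go. Leave the jar, the mug, the brush and the wooden rib where they are.

Things in the scene. Friction and masses are not known exactly. Their poses are not given: they have to be found in the camera images.
- die: Fixed pressing die: an aluminium block 120 x 120 mm on a 150 x 150 x 10 mm dark foot, its flat top deck 77 mm above the table, with a round pocket (54 mm across, 63 mm deep) in the middle. Origin: centre of the underside, on the table; z up along the pocket's axis; the lever sticks out on the -x side. A brass ejector sleeve in the pocket carries the cup by its rim and goes up 34 mm in proportion to the lever.
- lever (a joint): Ejector lever of the die: 0 rad = up (cup down in the pocket), 0.6 rad = fully down against its stop (cup raised 34 mm). Moves down with about 4 to 8 N on its pad and stays where it is left.
- lever_pad (a point): Middle of the upper face of the lever's red press pad (36 mm long, 40 mm wide, 10 mm thick). The lever's pivot lies 70 mm from the die's axis on the die's -x side, 52 mm above the table; the pad is about 100 mm from the pivot, so it goes in an arc from about 107 mm above the table (lever up) to about 48 mm (fully down), its distance from the die's axis growing from about 157 to 167 mm.
- cup_center (a point): Centre (half-way up) of the terracotta cup, standing mouth down: a plain cylinder 50 mm across and 58 mm tall, closed on top, open below, wall 4.5 mm, top 6 mm thick, 0.09 to 0.16 kg. z up towards the closed top. At the start its top is 1 mm below the die's deck, too low to grasp; with the lever fully down 33 mm of it stands out above the deck.
- core_center (a point): Centre of the loose steel core inside the cup: a cylinder 37 mm across, 53 mm tall, standing on the floor of the pocket, 40.5 mm above the table at its centre, about 2 mm of play to the cup. With the cup raised by the lever the core still reaches 15 mm into it, and the cup needs to go straight up by more than that to be clear.
- wheel_top (a point): Centre of the upper face of the blue banding wheel, a flat disc 190 mm across, 72 mm above the table, which turns freely about the vertical.
- jar_center (a point): Centre of a closed amber glaze jar with a white lid, 56 mm across, 70 mm tall; to be left alone.
- mug_center (a point): Centre of a white mug, 76 mm across, 85 mm tall; to be left alone.
- brush: Yellow-handled brush lying on the table; origin on the table under it, handle towards its -x; to be left alone.
- rib_center (a point): Centre of a flat wooden rib, 55 x 100 x 9 mm, lying on the table; to be left alone.
Mind the look-alikes: they are no part of the job. Of the things shaped like the part that bears cup_center, the terracotta one is meant.

How it is judged (in metres and radians):
On the way, in this order (a step that is already met when the one before it is completed fails the run):
1. the lever is pressed fully down (over 0.54 rad) and the cup has risen, upright, at least 27 mm (value of joint lever above 0.54 rad and z of cup_center in the frame of die above 0.074 m and angle between cup_center's own z axis and vertical below 0.25 rad), for 0.2 s.
2. the cup is held in the fingers clear above the core, and the core sits in the die (z of cup_center in the frame of die above 0.105 m and contact force between the fingers and cup above 0.3 N and z of core_center in the frame of die below 0.0455 m), for 0.1 s.
At the end, for the whole second after the job is handed in: The cup stands at rest mouth down (within 0.1 rad) on the banding wheel, its centre within 15 mm of the wheel's; the core still sits in the die (within 8 mm of its start, raised under 5 mm, upright); the jar, mug, brush and rib are within 30 mm of their starts (horizontal distance between cup_center and wheel_top below 0.015 m and z of cup_center in the frame of wheel_top between 0.025 and 0.033 m and angle between cup_center's own z axis and vertical below 0.1 rad and linear speed of cup below 0.02 m/s and z of core_center in the frame of die below 0.0455 m and distance of core_center from where it was at the start of the episode below 0.008 m and angle between core_center's own z axis and vertical below 0.15 rad and distance of each of jar_center, mug_center, brush, rib_center from where it was at the start of the episode below 0.03 m); the robot touches nothing.
It fails at once if the core is pulled up more than 12 mm with the cup (z of core_center in the frame of die above 0.0525 m).
It fails at once if the cup is let go more than 15 mm above the wheel (dropped) (horizontal distance between cup_center and wheel_top below 0.12 m and z of cup_center in the frame of wheel_top above 0.044 m and contact force between the fingers and cup below 0.01 N).
It fails at once if the jar, mug, brush or rib is pushed more than 30 mm (distance of any of jar_center, mug_center, brush, rib_center from where it was at the start of the episode above 0.03 m).
It also fails if it takes over 61 s, if anything falls off the work surface, if the arm or the gripper's body presses on something with over 40 N, if the wrist force passes 120 N, or if a joint passes its speed limit or range.

## Working session

There is one attempt and no reset: what is moved stays moved. The work goes in short steps, Python scripts to look and compute and a tool call to move; the robot and the scene stay as the last step left them, time stands still between calls to the robot, and variables do not carry over. Pictures are saved under pics/ and viewed, about 8 in all and at most 12, crops included, and the job is handed in when it is done.

Besides the shell and the picture viewer there is one more tool, called after ">>>" as name([rows], argument=value, ...), one row to a line, values as JSON. jog_arm: Moves the arm, as the interface text tells. Its arguments: {"type":"object","properties":{"increments":{"type":"array"},"claw":{"type":"number"}},"required":["increments"]}

```bash
mkdir -p pics; cat > h.py <<'E'
import numpy as np, cv2
from cell import bot
def cloud(n):
    m=bot.camera_model(n); p,d=bot.read_camera(n)
    v,u=np.indices(d.shape)
    P=np.stack([(u-m["cx"])/m["fx"]*d,(v-m["cy"])/m["fy"]*d,d],-1)@np.array(m["rotation"]).T+np.array(m["position"])
    P[d==0]=np.nan
    return p,d,P
E
python3 - <<'E'
from h import *
s=bot.sense(); print(s, bot.grip_point_offset)
for n in("top","scene"):
    p,d,P=cloud(n); np.save(n+".npy",P); cv2.imwrite(f"pics/{n}0.png",p); print(n,bot.camera_model(n)["position"])
E
```

```text
{'time_s': 0.0, 'joint_positions': array([ 6.97625605e+01,  7.51736927e+00,  8.53299356e+01, -1.17238990e-03,
        8.72579481e+01, -4.89358084e+00]), 'dq': array([-0.07498049,  0.0794081 ,  0.05073661, -0.0854765 , -0.0338862 ,
        0.02487202]), 'joint_efforts': array([ 8.52688117e-04, -5.69406223e+01, -5.00544047e+01, -2.89044856e-04,
        1.47302588e-02, -2.35202185e-05]), 'position': array([158.57188954, 578.11150269, 230.21453024]), 'orientation': array([[ 9.64355369e-01, -6.16265782e-04,  2.64609793e-01],
       [-2.64610475e-01, -1.73067624e-03,  9.64353826e-01],
       [-1.36344383e-04, -9.99998312e-01, -1.83205731e-03]]), 'wrist_force': array([-0.19729566, -0.23328714, -0.26091447]), 'wrist_torque': array([ 0.01821694, -0.02470164, -0.01727041]), 'opening': 1.0022128376035364} 18.700000000000003
top [ 420.6146027     3.85829562 1431.40659945]
scene [1172.73733108  354.81832194 1230.07063484]
```

View pics/top0.png

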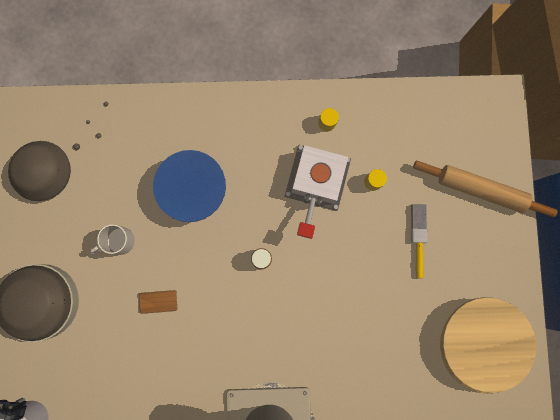

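View pics/scene0.png

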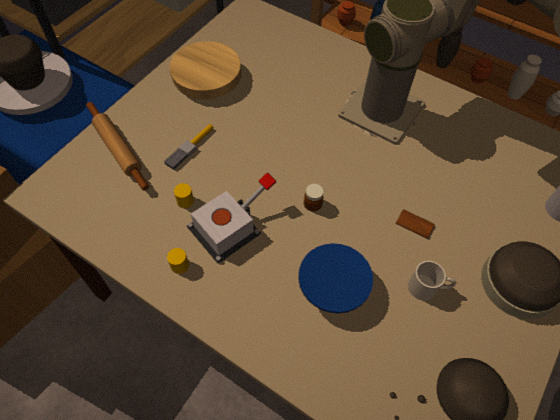

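Top picture: terracotta cup in the die at about (320,173), red pad (306,230), wheel (190,186), jar (261,259). The yellow cylinders are decoys.

```bash
cat > m.py <<'E'
from h import *
for n in("top","scene"):
    p=cv2.imread(f"pics/{n}0.png"); P=np.load(n+".npy"); h=cv2.cvtColor(p,cv2.COLOR_BGR2HSV).astype(int); H,S,V=h[...,0],h[...,1],h[...,2]
    x,y,z=P[...,0],P[...,1],P[...,2]
    def rep(l,m,circ=False):
        m=cv2.morphologyEx(m.astype(np.uint8),cv2.MORPH_OPEN,np.ones((2,2)))
        k,L,st,c=cv2.connectedComponentsWithStats(m)
        for i in range(1,k):
            if st[i,4]>60:
                q=P[L==i]; r=cv2.minEnclosingCircle(np.float32(q[:,:2]))
                print(n,l,c[i].round(),"n",st[i,4],"med",np.median(q,0).round(1),"mean",q.mean(0).round(1),"circ",np.round(r[0],1),round(r[1],1))
    red=((H<4)|(H>175))&(S>200)&(V>110)
    rep("pad",red&(z>80)&(z<125))
    rep("wheel",(H>100)&(H<125)&(S>150)&(z>64)&(z<80))
    rep("cup",(H<12)&(S>120)&(z>68)&(z<84)&(x>500))
    rep("deck",(S<60)&(z>70)&(z<84)&(x>500))
    m=(z>70)&(z<84)&(x>500)&~((H>100)&(S>150))
    rep("decktop",m)
    mm=cv2.morphologyEx(m.astype(np.uint8),cv2.MORPH_OPEN,np.ones((2,2)));k,L,st,c=cv2.connectedComponentsWithStats(mm)
    i=1+np.argmax(st[1:,4]); print("rect",cv2.minAreaRect(np.float32(P[L==i][:,:2])))
    rep("jar",(z>60)&(z<80)&(x<500)&(x>300)&(abs(y)<150))
E
python3 m.py
```

```text
top cup [321. 174.] n 269 med [nan nan nan] mean [nan nan nan] circ [ 666.1 -155.4] 25.2
top deck [321. 174.] n 1720 med [nan nan nan] mean [nan nan nan] circ [ 672.2 -160.3] 89.9
top decktop [ 35. 169.] n 866 med [nan nan nan] mean [nan nan nan] circ [700.4 596.3] 62.7
top decktop [321. 174.] n 1993 med [nan nan nan] mean [nan nan nan] circ [ 672.2 -160.3] 89.9
top decktop [190. 186.] n 2699 med [nan nan nan] mean [nan nan nan] circ [639.9 189. ] 97.0
rect ((nan, nan), (0.0, 0.0), 0.0)
top jar [262. 259.] n 287 med [447.6   5.3  69.9] mean [447.5   5.3  67.3] circ [447.6   5. ] 24.5
scene pad [267. 182.] n 141 med [nan nan nan] mean [nan nan nan] circ [ 506.6 -108.9] 35.2
scene wheel [336. 279.] n 3930 med [nan nan nan] mean [nan nan nan] circ [631.  206.3] 110.7
scene cup [222. 218.] n 235 med [ 670.  -145.4   74.3] mean [ 669.7 -145.3   74.1] circ [ 670.7 -143.9] 28.9
scene deck [222. 218.] n 1388 med [nan nan nan] mean [nan nan nan] circ [ 671.1 -144. ] 80.5
scene decktop [222. 218.] n 1671 med [nan nan nan] mean [nan nan nan] circ [ 653.2 -156.9] 102.3
scene decktop [478. 392.] n 1436 med [nan nan nan] mean [nan nan nan] circ [702.5 605.5] 62.4
rect ((653.7301025390625, -157.0116424560547), (144.62551879882812, 145.6067352294922), 72.9286880493164)
scene jar [315. 192.] n 216 med [nan nan nan] mean [nan nan nan] circ [434.1  13.6] 43.7
```

```bash
cat > m2.py <<'E'
from h import *
for n in("top","scene"):
    M=bot.camera_model(n);R=np.array(M["rotation"]);C=np.array(M["position"])
    def ray(uv,z):
        uv=np.float64(uv).reshape(-1,2); d=np.c_[(uv[:,0]-M["cx"])/M["fx"],(uv[:,1]-M["cy"])/M["fy"],np.ones(len(uv))]@R.T
        return C+d*((z-C[2])/d[:,2])[:,None]
    p=cv2.imread(f"pics/{n}0.png"); P=np.load(n+".npy"); h=cv2.cvtColor(p,cv2.COLOR_BGR2HSV).astype(int); H,S,V=h[...,0],h[...,1],h[...,2]
    print(n,M["fx"],M["cx"],M["cy"])
    U={"top":{"cup":(320,173),"wheel":(190,186),"pad":(306,230),"jar":(262,259)},"scene":{"cup":(221,217),"wheel":(336,277),"pad":(267,181),"jar":(314,190)}}[n]
    zz=dict(cup=76,wheel=72,pad=107,jar=70)
    for l,m in dict(cup=(H<12)&(S>120),wheel=(H>100)&(H<125)&(S>150),pad=((H<5)|(H>175))&(S>180),jar=(S<100)&(V>150)).items():
        k,L,st,c=cv2.connectedComponentsWithStats(m.astype(np.uint8),connectivity=4)
        u,v=U[l]; i=L[v,u]
        q=np.argwhere(L==i)[:,::-1]; W=ray(q,zz[l])[:,:2]; dd=P[L==i]; dd=dd[np.isfinite(dd[:,0])]
        print(l,i,len(q),q.mean(0).round(1),"plane mean",W.mean(0).round(1),"enc",cv2.minEnclosingCircle(np.float32(W)),"rect",cv2.minAreaRect(np.float32(W)),"depthmed",np.median(dd,0).round(1),len(dd))
    m=((S<70)&(V>120)).astype(np.uint8); 
    k,L,st,c=cv2.connectedComponentsWithStats(m,connectivity=4); u,v=U["cup"]; ids=L[v-30:v+30,u-30:u+30]; i=np.bincount(ids[ids>0]).argmax()
    q=np.argwhere(L==i)[:,::-1]; print("deck",len(q),cv2.minAreaRect(np.float32(ray(q,77)[:,:2])))
E
python3 m2.py
```

```text
top 526.0747192138635 267.5394619724545 208.49256020845115
cup 2 273 [320.  172.6] plane mean [ 668.5 -152.5] enc ((668.5010375976562, -152.55010986328125), 24.576684951782227) rect ((668.675537109375, -152.5169677734375), (47.32286834716797, 45.148189544677734), 88.49103546142578) depthmed [ 668.1 -152.4   76.6] 272
wheel 0 235132 [279.4 209.5] plane mean [583.  -44.9] enc ((641.4862060546875, -53.323001861572266), 916.2412109375) rect ((597.2098388671875, -52.3023681640625), (1525.122314453125, 1104.447265625), 88.67938995361328) depthmed [ 5.82e+02 -4.93e+01 -3.00e-01] 234203
pad 1 177 [305.9 229.7] plane mean [ 517.4 -107.5] enc ((516.71142578125, -107.78904724121094), 22.681060791015625) rect ((517.3458251953125, -107.64948272705078), (36.108421325683594, 30.84858512878418), 74.02405548095703) depthmed [ 516.9 -107.8  106.5] 176
jar 34 287 [261.  258.1] plane mean [449.9   7.8] enc ((450.29345703125, 7.745135307312012), 24.444055557250977) rect ((450.3355712890625, 7.74018669128418), (46.40977478027344, 46.192771911621094), 88.40756225585938) depthmed [450.    7.7  70.4] 286
dec
[... 612 characters left out ...]
3047, 187.00531005859375), 81.29070281982422) depthmed [647.7 197.1  70.4] 3942
pad 83 158 [266.8 180.7] plane mean [ 520.2 -101.5] enc ((520.1253662109375, -102.66609191894531), 25.432205200195312) rect ((520.5400390625, -101.79197692871094), (36.42913055419922, 43.26123046875), 84.97476196289062) depthmed [ 518.7 -102.7  103.5] 157
jar 62 208 [314.2 190.1] plane mean [449.8  11.4] enc ((450.10626220703125, 11.184623718261719), 25.64249038696289) rect ((449.9625244140625, 11.206787109375), (47.40807342529297, 48.85386657714844), 72.06554412841797) depthmed [448.1   9.8  67.7] 206
deck 1469 ((627.2508544921875, -135.80133056640625), (119.52787780761719, 207.12403869628906), 73.2024917602539)
```

Top view geometry agrees with the spec: cup to pad is 157.7 mm, the cup's measured top height is about 76 and the pad's 106.5. The die's x axis sits at −16.6°. I'll move above the pad with the fingers shut.

>>> jog_arm([
  [2.6,0,-2.8,0],
  [2.6,0,-2.8,0],
  [2.6,0,-2.8,0],
  [2.6,0,-2.8,0],
  [2.6,0,-2.8,0],
  [2.6,0,-2.8,0],
  [2.6,0,-2.8,0],
  [2.6,0,-2.8,0],
], claw=0)

```text
time_s: 0.77
position: [300.2, 305.8, 230.9]
orientation: [[0.964, -0.0, 0.264], [-0.264, -0.0, 0.964], [-0.0, -1.0, -0.0]]
wrist_force: [0.4, 1.1, 0.4]
opening: -0.0
```

>>> jog_arm([
  [2.6,0,-2.8,0],
  [2.6,0,-2.8,0],
  [2.6,0,-2.8,0],
  [2.6,0,-2.8,0],
  [2.6,0,-2.8,0],
  [2.6,0,-2.8,0],
  [2.6,0,-2.8,0],
  [2.6,0,-2.8,1.3],
])

```text
time_s: 1.43
position: [441.6, 34.6, 231.1]
orientation: [[0.958, -0.0, 0.286], [-0.286, 0.0, 0.958], [-0.0, -1.0, 0.0]]
wrist_force: [0.7, -0.3, 0.0]
opening: 0.004
```

>>> jog_arm([
  [2.6,0,-2.6,0],
  [2.6,0,-2.6,0],
  [2.6,0,-2.6,0],
  [2,0,-2,0],
  [0,0,0,0],
  [0,0,0,0],
  [0,0,0,0],
])

```text
time_s: 2.02
position: [506.7, -85.1, 230.7]
orientation: [[0.958, -0.001, 0.287], [-0.287, 0.001, 0.958], [-0.001, -1.0, 0.0]]
wrist_force: [0.2, 0.9, 0.5]
opening: -0.002
```

```bash
python3 - <<'E'
from h import *
s=bot.sense();print(s["position"])
p,d,P=cloud("wrist"); cv2.imwrite("pics/w1.png",p); np.save("w1.npy",P)
m=bot.camera_model("wrist");print(m)
h=cv2.cvtColor(p,cv2.COLOR_BGR2HSV).astype(int);H,S,V=h[...,0],h[...,1],h[...,2]
k=((H<5)|(H>175))&(S>180)&(abs(P[...,2]-106)<10)
print(k.sum(),np.median(P[k],0),cv2.minAreaRect(np.float32(P[k][:,:2])))
k=(H<14)&(S>110)&(abs(P[...,2]-76)<6)
print(k.sum(),np.median(P[k],0),cv2.minEnclosingCircle(np.float32(P[k][:,:2])))
E
```

```text
[506.71640896 -85.11156031 230.72474489]
{'fx': 315.4390386100107, 'fy': 315.4390386100107, 'cx': 280.1933478058969, 'cy': 211.66154300108312, 'position': array([429.3053163 , -60.81876097, 374.33194869]), 'rotation': array([[ 2.85878791e-01,  9.09111206e-01,  3.02968863e-01],
       [ 9.58265727e-01, -2.71103052e-01, -9.07189738e-02],
       [-3.37852286e-04,  3.16259308e-01, -9.48672723e-01]])}
1449 [ 513.15677668 -105.45054925  107.64754566] ((515.0551147460938, -106.27010345458984), (38.477394104003906, 34.837467193603516), 73.4079818725586)
46 [ 683.20355143 -138.66262766   76.87750628] ((685.986328125, -139.53468322753906), 8.529410362243652)
```

View pics/w1.png

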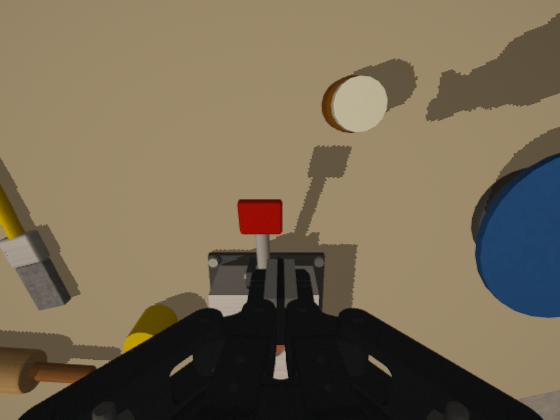

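Picture: the red pad is at (260,217), unobstructed, and the jar is clear at (358,104). The pad centre comes out at (515,−106,107.6), consistent with the top view.

>>> jog_arm([
  [0.7,0,-0.9,0],
  [0.7,2,-0.9,0],
  [0,3,0,0],
  [0,3,0,0],
  [0,2.5,0,0],
  [0,1,0,0],
  [0,0,0,0],
])

```text
time_s: 2.65
position: [513.3, -105.7, 113.4]
orientation: [[0.958, -0.005, 0.285], [-0.285, 0.002, 0.958], [-0.005, -1.0, 0.0]]
wrist_force: [-0.6, 0.1, -0.7]
opening: 0.001
```

>>> jog_arm([
  [-0.1,1,0,0],
  [-0.1,1,0,0],
  [-0.1,1,0,0],
  [-0.1,1,0,0],
  [-0.1,0.8,0,0],
  [-0.1,0.6,0,0],
  [0,0,0,0],
])

```text
time_s: 3.23
position: [510.2, -105.0, 63.1]
orientation: [[0.958, 0.001, 0.286], [-0.286, -0.0, 0.958], [0.001, -1.0, -0.0]]
wrist_force: [1.4, 1.0, -0.3]
opening: -0.0
```

>>> jog_arm([
  [0,0.6,0,0],
  [-0.1,0.5,0,0],
  [0,0.3,0,0],
  [0,0,0,0],
])

```text
time_s: 3.57
position: [511.1, -105.2, 51.9]
orientation: [[0.958, 0.004, 0.286], [-0.286, -0.001, 0.958], [0.004, -1.0, -0.0]]
wrist_force: [-7.8, 2.4, 16.9]
opening: 0.001
```

>>> jog_arm([
  [0,0.3,0,0],
  [0,0.1,0,0],
])

```text
time_s: 3.73
position: [511.4, -105.3, 50.8]
orientation: [[0.958, 0.004, 0.286], [-0.286, -0.001, 0.958], [0.004, -1.0, -0.0]]
wrist_force: [-27.4, 8.1, 55.7]
opening: 0.002
```

At the stop (56 N). I'll lift off and check that the cup rose.

>>> jog_arm([
  [0,0,0,0],
  [0,-2,0,0],
  [0,-4,0,0],
  [0,-4,0,0],
  [0,-4,0,0],
  [0,-4,0,0],
  [0,-2,0,0],
  [0,0,0,0],
], claw=8.54)

```text
time_s: 4.4
position: [512.6, -105.8, 253.0]
orientation: [[0.958, 0.013, 0.286], [-0.286, -0.004, 0.958], [0.014, -1.0, -0.0]]
wrist_force: [1.5, 0.3, 0.1]
opening: 0.995
```

```bash
cat > look.py <<'E'
from h import *
import sys
t=sys.argv[1]; s=bot.sense();print(s["position"],s["wrist_force"],s["time_s"])
M={}
for n in ("wrist","top","scene"):
    p,d,P=cloud(n); cv2.imwrite(f"pics/{n}_{t}.png",p); np.save(f"{n}_{t}.npy",P)
    h=cv2.cvtColor(p,cv2.COLOR_BGR2HSV).astype(int);H,S,V=h[...,0],h[...,1],h[...,2]
    near=np.hypot(P[...,0]-668,P[...,1]+151)<60
    k=(H<14)&(S>110)&(P[...,2]>100)&(P[...,2]<118)&near
    if k.sum()>20: print(n,"cup top",k.sum(),np.median(P[k],0),cv2.minEnclosingCircle(np.float32(P[k][:,:2])))
    k=((H<5)|(H>175))&(S>180)&(np.hypot(P[...,0]-510,P[...,1]+105)<40)
    if k.sum()>20: print(n,"pad",k.sum(),np.median(P[k],0))
    k=(H>95)&(H<130)&(S>100)&(abs(P[...,2]-72)<6)&(P[...,0]>500)
    if k.sum()>500: print(n,"wheel",k.sum(),np.median(P[k],0),cv2.minEnclosingCircle(np.float32(P[k][:,:2])))
E
python3 look.py a
```

```text
[ 512.58193566 -105.8020662   252.99740002] [1.51641948 0.29833001 0.05370894] 4.4
wrist cup top 1490 [ 661.81528719 -150.19920612  110.60456408] ((666.4992065429688, -151.18043518066406), 25.42374610900879)
wrist pad 1101 [ 502.65103167 -102.5995905    48.37720586]
wrist wheel 8843 [631.83977284 144.39210793  72.51861634] ((641.8011474609375, 176.05935668945312), 93.28536224365234)
top cup top 257 [ 669.61305056 -153.67281191  110.44407695] ((668.9767456054688, -152.38446044921875), 25.139883041381836)
top pad 97 [497.85593191 -98.83960835  45.62679042]
top wheel 3884 [643.16664403 191.12509843  72.25546746] ((644.501708984375, 191.29078674316406), 95.38745880126953)
scene cup top 251 [ 670.49962269 -147.65306666  107.66568416] ((669.94677734375, -148.7030487060547), 25.36768341064453)
scene pad 131 [508.8854641  -97.35462441  46.58377989]
scene wheel 3857 [648.5550612  197.23957873  70.58573309] ((644.973388671875, 195.58091735839844), 95.44718170166016)
```

View pics/wrist_a.png

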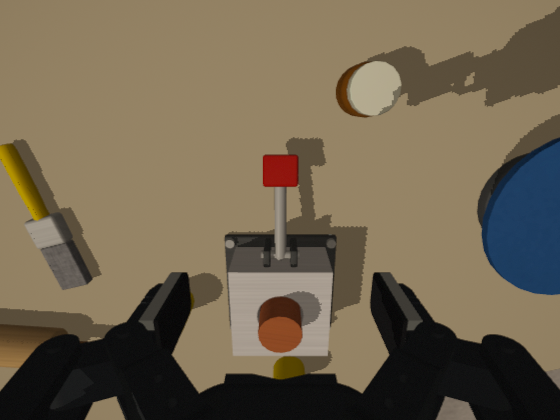

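Picture: the cup stands out of the die at (280,325), the lever is down at (281,170). The cup's top measures 110.5, as it should when fully raised. I'll move over it.

>>> jog_arm([
  [3,0,0,0],
  [3,0,0,0],
  [3,0,0,0],
  [3,0,0,0],
  [2.5,1,0,0],
  [1.7,2,0.1,0],
  [0,2,0,0],
  [0,0,0,0],
])

```text
time_s: 5.22
position: [661.3, -149.3, 185.7]
orientation: [[0.958, -0.011, 0.286], [-0.286, 0.003, 0.958], [-0.012, -1.0, 0.0]]
wrist_force: [-0.8, -0.6, -1.4]
opening: 1.001
```

>>> jog_arm([
  [0,2,0,0],
  [0,2,0,0],
  [0,1.5,0,0],
  [0,0,0,0],
  [0,0,0,0],
])

```text
time_s: 5.63
position: [662.9, -149.7, 138.2]
orientation: [[0.958, -0.003, 0.286], [-0.286, 0.001, 0.958], [-0.003, -1.0, 0.0]]
wrist_force: [0.9, 0.2, 0.2]
opening: 1.0
```

```bash
python3 look.py b
```

```text
[ 662.87601958 -149.66742986  138.17959403] [0.8770415  0.22835973 0.23072012] 5.6333
wrist cup top 5110 [ 663.91656747 -150.63238936  110.64472979] ((666.55810546875, -151.0516815185547), 25.14387321472168)
top cup top 133 [ 656.26331141 -145.70874462  110.46944866] ((663.4844360351562, -150.3494873046875), 23.403682708740234)
top wheel 2980 [643.97969642 199.01427231  72.15238349] ((644.6032104492188, 190.8345184326172), 94.46289825439453)
scene cup top 212 [ 673.77443848 -150.51024905  107.71677518] ((670.529052734375, -148.0390167236328), 25.875709533691406)
scene pad 117 [506.74419547 -98.95968583  45.84486308]
scene wheel 3869 [648.48176405 197.12421154  70.5956675 ] ((645.2764282226562, 195.85145568847656), 95.67638397216797)
```

View pics/wrist_b.png

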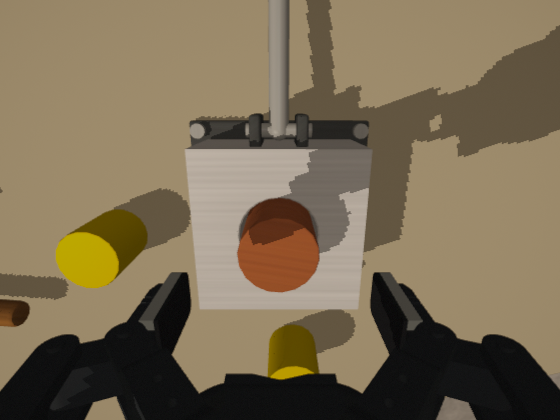

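Picture: the cup top (279,250) is centred between the fingers. The tool needs +5 mm in x, then down to about 79 mm.

>>> jog_arm([
  [0.5,1,0,0],
  [0,1.5,0,0],
  [0,1.5,0,0],
  [0,1.2,0,0],
  [0,0.7,0,0],
  [0,0,0,0],
  [0,0,0,0],
])

```text
time_s: 6.37
position: [668.3, -151.3, 79.0]
orientation: [[0.958, -0.002, 0.286], [-0.286, 0.001, 0.958], [-0.002, -1.0, -0.0]]
wrist_force: [0.4, -0.7, 0.2]
opening: 1.002
```

>>> jog_arm([
  [0,0,0,0],
  [0,0,0,0],
  [0,0,0,0],
  [0,0,0,0],
  [0,0,0,0],
  [0,0,0,0],
], claw=4)

```text
time_s: 6.87
position: [669.7, -151.9, 81.6]
orientation: [[0.958, 0.002, 0.286], [-0.286, -0.001, 0.958], [0.002, -1.0, -0.0]]
wrist_force: [-0.4, 0.5, 5.9]
opening: 0.567
```

Gripped (opening 48 mm). Straight up.

>>> jog_arm([
  [0,-0.4,0,0],
  [0,-0.6,0,0],
  [0,-0.8,0,0],
  [0,-0.8,0,0],
  [0,-0.8,0,0],
  [0,-0.8,0,0],
  [0,0,0,0],
  [0,0,0,0],
])

```text
time_s: 7.53
position: [669.7, -151.8, 123.5]
orientation: [[0.958, 0.002, 0.286], [-0.286, -0.001, 0.958], [0.002, -1.0, -0.0]]
wrist_force: [0.6, 0.2, -1.1]
opening: 0.565
```

>>> jog_arm([
  [0,-1.5,0,0],
  [0,-2,0,0],
  [0,-2,0,0],
  [0,-2,0,0],
  [0,-1,0,0],
  [0,0,0,0],
  [0,0,0,0],
])

```text
time_s: 8.12
position: [669.3, -151.6, 207.7]
orientation: [[0.958, 0.001, 0.286], [-0.286, -0.0, 0.958], [0.001, -1.0, -0.0]]
wrist_force: [-0.5, -0.3, -1.6]
opening: 0.566
```

```bash
python3 - <<'E'
from h import *
s=bot.sense();print(s["position"],s["opening"],s["wrist_force"])
a=cv2.imread
ps=[]
for n,(x,y) in dict(scene=(100,90),wrist=(140,150)).items():
    p,d,P=cloud(n); c=p[y:y+220,x:x+280] if n=="scene" else cv2.resize(p,(400,300)); ps.append(cv2.resize(c,(400,300)))
cv2.imwrite("pics/lift.png",np.hstack(ps))
E
```

```text
[ 669.28468448 -151.63967906  207.70039501] 0.5656774166165514 [-0.47127474 -0.32550071 -1.6361549 ]
```

View pics/lift.png

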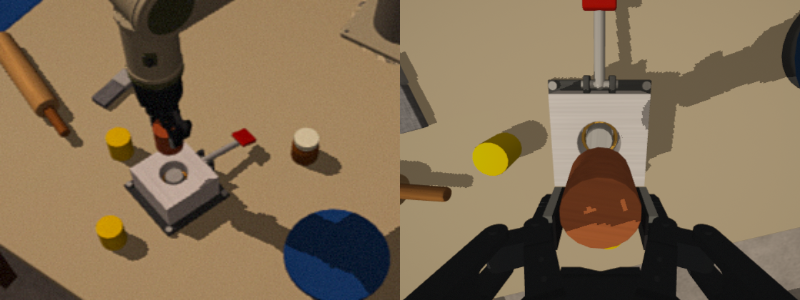

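Picture: the cup is in the fingers and the core stays in the pocket (both views). I'll carry it to the wheel.

>>> jog_arm([
  [-0.4,0,1,0],
  [-0.8,0,2,0],
  [-1.1,0,3,0],
  [-1.2,0,3,0],
  [-1.2,0,3,0],
  [-1.2,0,3,0],
  [-1.2,0,3,0],
  [-1.2,0,3,0],
])

```text
time_s: 8.88
position: [648.3, 75.7, 205.8]
orientation: [[0.958, -0.002, 0.286], [-0.286, 0.0, 0.958], [-0.002, -1.0, -0.001]]
wrist_force: [-0.2, 0.2, 0.3]
opening: 0.565
```

>>> jog_arm([
  [-1.2,0,3,0],
  [-1.2,0,3,0],
  [-1,0,3,0],
  [-0.4,1,1.5,0],
  [-0.1,2,0.6,0],
  [0,2,0,0],
  [0,2,0,0],
  [0,0,0,0],
])

```text
time_s: 9.55
position: [639.9, 190.7, 130.0]
orientation: [[0.958, -0.01, 0.286], [-0.286, -0.002, 0.958], [-0.009, -1.0, -0.005]]
wrist_force: [-0.7, -0.2, -2.5]
opening: 0.562
```

>>> jog_arm([
  [0,0,0,0],
  [0,0,0,0],
  [0,0,0,0],
])

```text
time_s: 9.8
position: [645.1, 191.0, 139.1]
orientation: [[0.958, 0.002, 0.287], [-0.287, 0.001, 0.958], [0.002, -1.0, 0.001]]
wrist_force: [0.3, 0.1, -1.0]
opening: 0.564
```

```bash
cat > place.py <<'E'
from h import *
import sys
s=bot.sense();print(s["position"],s["opening"],s["wrist_force"],s["time_s"])
for n in("top","scene","wrist"):
    p,d,P=cloud(n); cv2.imwrite(f"pics/{n}_{sys.argv[1]}.png",p)
    h=cv2.cvtColor(p,cv2.COLOR_BGR2HSV).astype(int);H,S,V=h[...,0],h[...,1],h[...,2]
    near=np.hypot(P[...,0]-644,P[...,1]-191)<130
    k=(H>95)&(H<130)&(S>100)&(abs(P[...,2]-72)<6)&near
    print(n,"wheel",k.sum(),np.median(P[k],0).round(1),cv2.minEnclosingCircle(np.float32(P[k][:,:2])))
    k=(H<14)&(S>110)&near&(P[...,2]>75); 
    if k.sum()>20:
        zt=np.percentile(P[k][:,2],95); print(" cup zrange",np.percentile(P[k][:,2],[2,98]).round(1)); k&=abs(P[...,2]-zt)<4
        print(" cup top",k.sum(),np.median(P[k],0).round(1),cv2.minEnclosingCircle(np.float32(P[k][:,:2])))
E
python3 place.py c
```

```text
[645.06954361 190.96645457 139.1131069 ] 0.5640962524182126 [ 0.27306977  0.05815324 -0.97993496] 9.8
top wheel 1898 [621.4 185.5  72.2] ((644.2691650390625, 190.90818786621094), 94.0982666015625)
 cup zrange [118.2 170.5]
 cup top 26 [624.7 189.7 168.1] ((625.9497680664062, 193.11070251464844), 10.909799575805664)
scene wheel 2858 [667.7 206.2  70.5] ((644.926513671875, 194.52235412597656), 95.44181060791016)
 cup zrange [115.7 500.6]
 cup top 2 [683.6 206.3 437.1] ((683.6429443359375, 206.34422302246094), 3.81535005569458)
wrist wheel 38815 [611.2 208.1  72.7] ((642.7365112304688, 192.17820739746094), 94.94499206542969)
 cup zrange [119.3 169. ]
 cup top 9333 [640.2 193.2 168. ] ((642.442626953125, 192.069091796875), 25.512849807739258)
```

The wrist camera puts the wheel centre at (642.7,192.2) and the cup at (642.4,192.1), so it's centred. The cup's bottom is at 110, so it lowers 38 mm.

>>> jog_arm([
  [0,0.8,0,0],
  [0,1,0,0],
  [0,0.8,0,0],
  [0,0.5,0,0],
  [0,0.3,0,0],
  [0,0,0,0],
  [0,0,0,0],
])

```text
time_s: 10.53
position: [643.9, 190.9, 102.8]
orientation: [[0.958, -0.001, 0.286], [-0.286, -0.0, 0.958], [-0.0, -1.0, -0.0]]
wrist_force: [0.1, 0.4, -1.6]
opening: 0.568
```

>>> jog_arm([
  [0,0.1,0,0],
  [0,0.1,0,0],
  [0,0.1,0,0],
  [0,0.1,0,0],
  [0,0,0,0],
  [0,0,0,0],
])

```text
time_s: 11.03
position: [644.4, 191.0, 101.9]
orientation: [[0.958, 0.001, 0.286], [-0.286, 0.0, 0.958], [0.001, -1.0, 0.0]]
wrist_force: [-8.7, -2.5, 16.0]
opening: 0.567
```

Contact (16 N). I'll ease off a little, then open.

>>> jog_arm([
  [0,-0.1,0,0],
  [0,-0.1,0,0],
  [0,0,0,0],
  [0,0,0,0],
])

```text
time_s: 11.37
position: [644.4, 191.0, 101.9]
orientation: [[0.958, 0.001, 0.286], [-0.286, 0.0, 0.958], [0.001, -1.0, 0.0]]
wrist_force: [-3.1, -1.0, 5.4]
opening: 0.561
```

>>> jog_arm([
  [0,0,0,0],
  [0,0,0,0],
  [0,0,0,0],
  [0,0,0,0],
  [0,0,0,0],
  [0,0,0,0],
], claw=8.54)

```text
time_s: 11.87
position: [644.0, 190.9, 101.1]
orientation: [[0.958, -0.0, 0.286], [-0.286, -0.0, 0.958], [-0.0, -1.0, -0.0]]
wrist_force: [-0.5, 0.2, -0.6]
opening: 0.998
```

>>> jog_arm([
  [0,-1,0,0],
  [0,-2,0,0],
  [0,-3,0,0],
  [0,-3,0,0],
  [0,-3,0,0],
  [0,-3,0,0],
  [0,0,0,0],
  [0,0,0,0],
])

```text
time_s: 12.53
position: [645.8, 191.3, 255.9]
orientation: [[0.958, 0.007, 0.286], [-0.286, 0.001, 0.958], [0.006, -1.0, 0.003]]
wrist_force: [0.2, 0.8, -0.4]
opening: 0.998
```

>>> jog_arm([
  [-2,0,0,0],
  [-3,0,0,0],
  [-3,0,0,0],
  [-3,0,0,0],
  [-2,0,0,0],
  [0,0,0,0],
  [0,0,0,0],
  [0,0,0,0],
])

```text
time_s: 13.2
position: [519.6, 227.9, 250.8]
orientation: [[0.958, -0.0, 0.286], [-0.286, -0.0, 0.958], [-0.0, -1.0, -0.001]]
wrist_force: [0.0, -0.5, 0.8]
opening: 0.998
```

```bash
python3 place.py d; python3 -c "
import cv2,numpy as np
cv2.imwrite('pics/end.png',np.hstack([cv2.resize(cv2.imread(f'pics/{n}_d.png'),(400,300)) for n in('wrist','top')]))"
```

```text
[519.64864386 227.91532079 250.831399  ] 0.9982270141689105 [ 0.03689045 -0.46611866  0.7701313 ] 13.2
top wheel 3200 [644.4 180.7  72.1] ((644.5133666992188, 191.04751586914062), 94.68252563476562)
 cup zrange [ 86.  135.7]
 cup top 128 [642.9 191.  132.1] ((643.4517211914062, 190.08926391601562), 23.561555862426758)
scene wheel 3377 [655.3 201.4  70.6] ((644.4013671875, 195.26319885253906), 95.85344696044922)
 cup zrange [ 80.5 604. ]
 cup top 7 [553.8 247.4 535.8] ((546.4402465820312, 237.31338500976562), 29.82777214050293)
wrist wheel 14867 [622.8 203.1  72.8] ((642.4387817382812, 192.35150146484375), 95.31847381591797)
 cup zrange [ 78.7 131.9]
 cup top 1634 [639.8 192.9 130.7] ((641.4279174804688, 192.90452575683594), 25.159915924072266)
```

View pics/end.png

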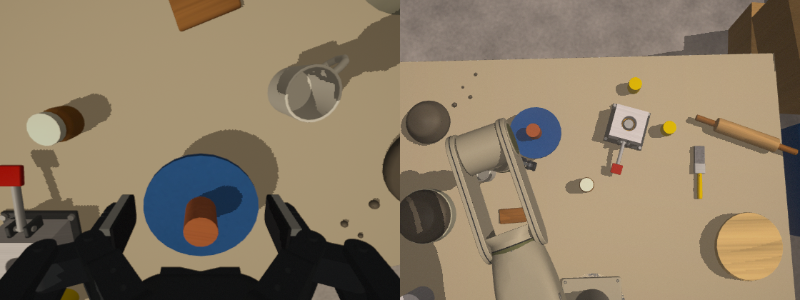

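The cup stands in the middle of the wheel, about 1 mm off centre with its top at 130.7. The core is in the die and everything else is in its place. The robot is clear, so I'll hand in.

```bash
python3 -c "
from cell import bot
print(bot.sign_off())"
```

```text
the job is handed in; nothing more can be done
None
```

The cup is standing mouth down in the middle of the banding wheel, and the job is handed in at about 13 s of the 61 s allowed. I pressed the lever to its stop (56 N at the wrist), which raised the cup's top to 110.5 mm. I then lifted the cup straight up off the core, carried it over, lowered it until it touched, and let go.

**Last checks:**
- **Cup:** it is 1–1.5 mm from the wheel's centre by both the wrist and top cameras. Its top is at 130.7 mm against 130 expected, so it is standing flat.
- **Core:** it is visible in the die's pocket in the last top picture; I did not measure its exact position.
- **Jar, mug, brush and rib:** they look unmoved in the last pictures. I did not measure them.
- **Robot:** it is clear of everything.

**Disagreement:** the scene camera read y about 3–4 mm higher than the other two. In the final check it gave no usable cup reading, because its colour mask picked up the arm instead. I relied on the top and wrist cameras.

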